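# Turn the arched clay tile over in its drying stand

### The arm

A 6-joint arm with a two-finger parallel gripper is mounted at the origin on the work surface. World frame = base frame: x ahead of the robot, y to its left, z up, the work surface at z = 0. Lengths are in m, angles in rad, forces in N, time in s.
With the tool pointing down it reaches from about 0.3 to 0.775 m from the base axis. Payload 14.6 kg.
Tool frame: the origin (TCP) lies at the very end of the fingers, on their centre line; the grasp point (between the pads) lies 19 mm behind it; z points along the fingers, x is the direction in which the jaws open and shut, and the axes are right-handed (so a half turn about z gives the same grasp; the last joint's range is limited). The gripper opens to 94 mm and grips with 3 to 60 N. Pads are 16 mm wide; open, the fingers measure 119 mm over their backs; the gripper's body (75 mm by 177 mm) begins 78 mm behind the grasp point.
Start: joints at [-1.341, 0.3, 1.521, -0, 1.321, -0.067], TCP at [0.161, -0.526, 0.205] pointing down, gripper open.
Joint ranges: [-3.03, 3.03], [-0.79, 2.21], [0.23, 2.52], [-1.04, 4.18], [0, 3.07], [-2.55, 2.55]. Speed limits (rad/s): [2.22, 2.22, 2.57, 3.14, 3.14, 3.14].

### API

Orientations are given as [roll, pitch, yaw] about the fixed x, y, z axes, in that order (R = Rz(yaw) Ry(pitch) Rx(roll)).
In Python, from station import ctrl gives the robot as it stands.
- The arm moves only by the shell command python3 -m inch 'ROWS' [FORCE]. ROWS is JSON, one flat list of numbers, 7 for each row, row after row: the shift along the tool's x, y, z in cm, then the turn, a rotation vector about the tool's x, y, z in rad, then the opening, from 0 (shut) to 1 (fully open). In form: [tx, ty, tz, wx, wy, wz, claw, tx, ty, tz, wx, wy, wz, claw, ...]. A call has 1 to 20 rows; each row shifts and turns the commanded pose from where the row before left it, along the tool's axes as they then stand; what a row does not reach is not made up. A row lasts 1/8 s, in which the tool goes at most 62.5 mm and 10.7 degrees, less where a joint would pass 70% of its speed; a pose out of reach is approached as far as the arm can. A call is refused whole if a number of a shift passes 6.25 or a number of a turn 0.188, either way. A call with a gripper value outside its range is refused whole. The fingers move at their own pace and stop on an object; FORCE is the grip in N (left out, the last holds). Time passes only in rows, so rows that do not move let the fingers close. It gives the time, the measured TCP pose, the force and the opening at its end, in the units of the state.
- ctrl.get_obs(): the state, without advancing time (a new reading comes with each control period).
- ctrl.camera(name): name is "scene" or "side" or "wrist"; returns (picture, depth): 420x560x3 uint8, red, green, blue; 420x560 float32, m along the optical axis (not along the pixel's ray), 0 where there is no reading.
- ctrl.camera_params(name): a dict with "vertical_fov" (degrees; the focal length in pixels is half the picture's height over the tangent of half this angle, whatever the lens; pixels are square), "cx", "cy" (the principal point, pixels), "distortion" ([k1, k2, p1, p2, k3] as OpenCV has them; the pictures are not rectified), "camera_from_world" (4x4, takes a point from world to camera coordinates); the wrist camera has in their place "mount" (4x4, takes a point from camera to tool coordinates, whose origin is the TCP and whose axes are the tool frame's). Camera axes: x right, y down, z forward; pixel columns grow to the right and rows downward; lengths in m; the calibration is good to about 2 mm. A picture is of the moment at which its call begins: read the wrist's pose just before it. camera_params takes no time and is no camera call.
- ctrl.hand_in(): hands the job in, once; it reports no verdict.
Trained networks look in the newest picture that a camera, given by its name, has taken for a name from the list of things; names that differ only in an ending like _2 or _b are one class to them, and where a whole thing is asked for, a point or a joint stands for the part that bears it (a point fixed in the world has none). Each returns a list of dicts, best first, with "score" (0 to 1); they miss things now and then, are a little off and sometimes report something else, mostly with a low value. They report only what shows in the picture. A call takes as long as a camera call. They do not tell look-alikes from the thing itself.
- ctrl.spot_in(camera, label): "bbox" ([centre column, centre row, width, height] in pixels, round what is visible of it).
- ctrl.place_of(camera, label): "centre" ([column, row] in pixels: a listed point, or the origin of a listed thing).
The state is a dict: "time_s": time; "qpos": joint angles; "joint_vel": joint speeds; "tau": joint torques, N m; "ee_pos": TCP position; "eef_rot": TCP orientation; "force": force on the tool from outside, world axes, zero at the start; "moment": the same for the moment, N m; "grip_width": finger opening in m.
Only numpy, scipy, OpenCV 4.12 (cv2) and the standard library are available. Lean on these libraries where they do the work, as an engineer would, in place of code of your own. Each camera call takes 0.05 s, during which the arm holds its last target. There are 200 camera calls.

### The job

The arched clay tile (the one with the rounded top) was put into its slanted wooden stand wrong side out, with its ribbed back showing. Turn it over and put it back in the same stand, leaning fully home on the ledge and uprights like its neighbours, so that the flower on its other face looks up and out. Set it down rather than dropping it, and leave the square and the pointed tile where they are.

Things in the scene. Friction and masses are not known exactly. Their poses are not given: they have to be found in the camera images.
- arched_tile: Loose flat clay tile, round-arched top: 90 mm wide, 120 tall, 12 thick, about 0.24 kg; straight sides to 75 mm, then a half circle. Origin: middle of its lower edge, mid-thickness. z up the tile in its plane to the arch's top (z = 120), y across, x out of the flower face; ribbed back at -x. Starts ribs up and out. Flower and ribs: 1.5 mm proud at most, top 35 mm plain.
- stand: Fixed wooden stand of the arched tile, 1 of 3 alike. Origin: underside centre of its 114 x 90 mm base; z up, y along the ledge, x about 50 degrees left of straight ahead. Ledge and 2 uprights (y = +-34 mm, behind the tile's lower 60 mm) form a V. Seated tile: lower edge's middle at x 40, y 0, z 36 mm; from there it leans up and to -x, 30 degrees from vertical, upper face to +x; top half free.
- square_tile: A bystander: loose clay tile, 90 mm wide, 100 mm tall, 12 mm thick with a straight top, leaning in a stand of its own. Origin: middle of its lower edge; z up the tile, x out of its ringed face. To be left alone.
- gable_tile: A bystander: loose clay tile, 90 mm wide, 115 mm tall, 12 mm thick with a pointed top, leaning in a stand of its own. Origin: middle of its lower edge; z up the tile, x out of its ringed face. To be left alone.
Not all that is in view belongs to the job. Leave any pink or red look-alike of the arched_tile alone.

How it is judged:
By the outcome, as a careful person would: the job done as asked, in the order asked, and still so for the second after the job is handed in, with the robot touching nothing.
It also fails if it takes over 38 s, if anything falls off the work surface, if the arm or the gripper's body presses on something with over 40 N, if the wrist force passes 120 N, or if a joint passes its speed limit or range.

## Working session

There is one attempt and no reset: what is moved stays moved. The work goes in short steps, Python scripts to look and compute and a shell command to move; the robot and the scene stay as the last step left them, time stands still between calls to the robot, and variables do not carry over. Pictures are saved under pics/ and viewed, about 8 in all and at most 12, crops included, and the job is handed in when it is done.

```bash
mkdir -p pics; ls; cat > h.py <<'E'
import numpy as np, cv2, json
from station import ctrl
from scipy.spatial.transform import Rotation as R
def K(p):
    f=210/np.tan(np.radians(p["vertical_fov"])/2)
    return np.array([[f,0,p["cx"]],[0,f,p["cy"]],[0,0,1.]])
def toolT(o):
    T=np.eye(4);T[:3,:3]=R.from_euler('xyz',o["eef_rot"]).as_matrix();T[:3,3]=o["ee_pos"];return T
def c2w(name,o=None):
    p=ctrl.camera_params(name)
    if name=="wrist": return toolT(o)@np.array(p["mount"])
    return np.linalg.inv(np.array(p["camera_from_world"]))
def cloud(name,dep,T):
    p=ctrl.camera_params(name);h,w=dep.shape
    uv=np.stack(np.meshgrid(np.arange(w),np.arange(h)),-1).reshape(-1,1,2).astype(float)
    n=cv2.undistortPoints(uv,K(p),np.array(p["distortion"],float)).reshape(h,w,2)
    P=np.dstack([n*dep[...,None],dep])
    W=P@T[:3,:3].T+T[:3,3]; W[dep<=0]=np.nan
    return W
def proj(name,X,T):
    p=ctrl.camera_params(name);C=np.linalg.inv(T)
    return cv2.projectPoints(np.atleast_2d(X).astype(float),cv2.Rodrigues(C[:3,:3])[0],C[:3,3],K(p),np.array(p["distortion"],float))[0].reshape(-1,2)
def shot(name,tag,save=True):
    o=ctrl.get_obs();T=c2w(name,o);im,d=ctrl.camera(name)
    np.savez(f"{tag}.npz",im=im,d=d,T=T)
    if save: cv2.imwrite(f"pics/{tag}.png",im[...,::-1])
    return im,d,T
E
python3 - <<'E'
from h import *
ims=[]
for n in("scene","side"):
    im,d,T=shot(n,n+"0",False); W=cloud(n,d,T); ims.append(im)
    for l in("arched_tile","stand","square_tile","gable_tile"):
        for a in ctrl.place_of(n,l)[:3]:
            c=np.round(a["centre"]).astype(int)
            print(n,l,round(a["score"],2),c,W[min(c[1],419),min(c[0],559)].round(3))
        for a in ctrl.spot_in(n,l)[:3]: print("   box",round(a["score"],2),np.round(a["bbox"]))
cv2.imwrite("pics/scene0.png",ims[0][...,::-1]);cv2.imwrite("pics/side0.png",ims[1][...,::-1])
print(ctrl.get_obs())
E
```

```text
pics
scene arched_tile 0.96 [296 194] [0.443 0.252 0.004]
scene arched_tile 0.95 [310 245] [0.621 0.242 0.042]
scene arched_tile 0.8 [371 145] [0.332 0.5   0.015]
   box 0.96 [292. 177.  39.  36.]
   box 0.58 [303. 231.  38.  58.]
scene stand 0.77 [297 241] [0.625 0.207 0.082]
   box 0.96 [298. 241.  59.  46.]
scene square_tile 0.94 [230 249] [0.593 0.049 0.049]
scene square_tile 0.46 [137 256] [ 0.559 -0.178  0.04 ]
   box 0.72 [219. 237.  39.  54.]
scene gable_tile 0.6 [138 255] [ 0.557 -0.175  0.041]
   box 0.67 [128. 249.  43.  49.]
side arched_tile 0.88 [273 252] [0.437 0.252 0.015]
side arched_tile 0.81 [227 212] [0.591 0.255 0.056]
side arched_tile 0.74 [231 345] [0.329 0.506 0.01 ]
   box 0.83 [289. 263.  57.  39.]
   box 0.73 [238. 200.  24.  48.]
   box 0.66 [231. 327.  50.  54.]
side stand 0.6 [337 150] [ 0.554 -0.17   0.039]
side stand 0.55 [238 220] [0.583 0.226 0.013]
   box 0.81 [241. 218.  48.  36.]
side square_tile 0.84 [281 180] [0.579 0.058 0.048]
   box 0.82 [290. 164.  25.  47.]
side gable_tile 0.77 [334 148] [ 0.563 -0.167  0.043]
side gable_tile 0.33 [230 211] [0.579 0.256 0.068]
   box 0.92 [346. 138.  31.  37.]
{'time_s': 0.9, 'qpos': array([-1.34060251e+00,  2.99867985e-01,  1.52098478e+00, -1.66211859e-05,
        1.32069541e+00, -6.66060614e-02]), 'joint_vel': array([-0.00024956,  0.00073992,  0.00083223, -0.00139699,  0.00202213,
       -0.00089371]), 'tau': array([ 1.84169730e-03, -5.31652236e+01, -3.52909935e+01,  7.08379783e-02,
        2.13839306e-02, -9.08625623e-06]), 'ee_pos': array([ 0.16084321, -0.52595373,  0.2054696 ]), 'eef_rot': array([ 3.14157362e+00, -4.33116619e-05, -1.27399233e+00]), 'force': array([-0.43450431,  0.20427174,  0.04308697]), 'moment': array([-0.03463647,  0.00710355, -0.01549392]), 'grip_width': 0.09400876727360435}
```

View scene.

```bash
python3 - <<'E'
from h import *
a=np.load("scene0.npz")["im"];b=np.load("side0.npz")["im"]
c1=cv2.resize(a[110:310,100:420],(800,500),interpolation=3)
cv2.imwrite("pics/sc1.png",c1[...,::-1])
c2=cv2.resize(b[110:390,180:400],(471,600),interpolation=3)
cv2.imwrite("pics/sd1.png",c2[...,::-1])
E
```

```text
(no output)
```

View pics/sc1.png

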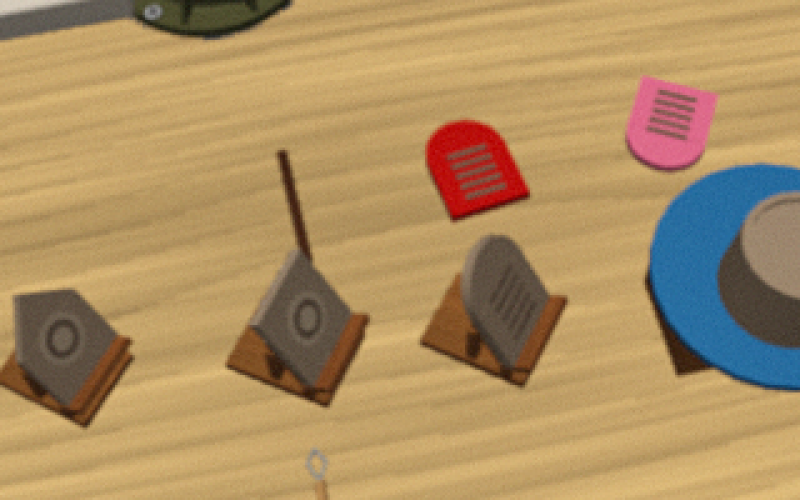

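View pics/sd1.png

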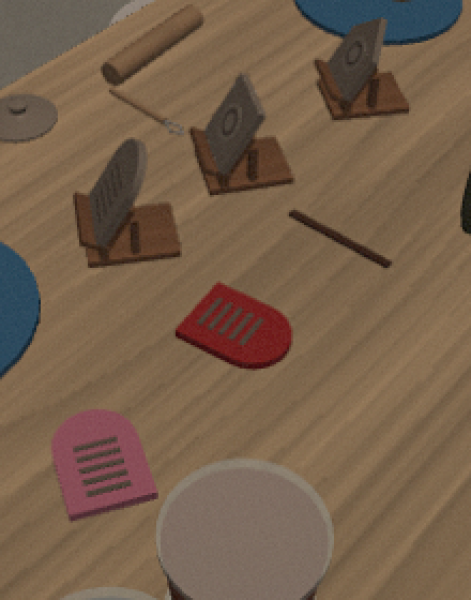

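```bash
cat > fit.py <<'E'
from h import *
from scipy.optimize import least_squares
def tileface(yaw,p):  # lower-edge middle p, yaw -> axes
    X=np.array([np.cos(yaw),np.sin(yaw),0]);Y=np.array([-X[1],X[0],0]);Z=np.array([0,0,1.])
    n=.8660254*X+.5*Z; u=-.5*X+.8660254*Z
    return n,Y,u
E
python3 - <<'E'
from fit import *
for n,(c0,c1,r0,r1) in {"scene":(280,330,198,268),"side":(212,258,170,240)}.items():
    z=np.load(n+"0.npz");W=cloud(n,z["d"],z["T"]);im=z["im"].astype(int)
    S=np.zeros(im.shape[:2],bool);S[r0:r1,c0:c1]=1
    sat=im.max(2)-im.min(2)
    m=S&(sat<45)&(W[...,2]>.035)&(W[...,2]<.16)
    P=W[m];P=P[~np.isnan(P).any(1)]
    # ransac plane
    rng=np.random.default_rng(0);best=0
    for _ in range(500):
        a,b,c=P[rng.choice(len(P),3,False)];v=np.cross(b-a,c-a)
        if np.linalg.norm(v)<1e-9: continue
        v/=np.linalg.norm(v);i=abs((P-a)@v)<.003
        if i.sum()>best: best=i.sum();I=i
    Q=P[I];c=Q.mean(0);v=np.linalg.svd(Q-c)[2][2];v*=np.sign(v[2])
    print(n,len(P),best,"n",v.round(3),"yaw",np.degrees(np.arctan2(v[1],v[0])).round(1),"lean",np.degrees(np.arcsin(v[2])).round(1),"rms",np.std((Q-c)@v).round(4))
    yaw=np.arctan2(v[1],v[0]);nn,Y,u=tileface(yaw,c)
    s=(Q-c)@Y;t=(Q-c)@u
    q=lambda x:np.percentile(x,[1,50,99])
    print(" c",c.round(4),"across",q(s).round(4),"up",q(t).round(4),"zmin/max",np.percentile(Q[:,2],[1,99]).round(4))
    top=c+Y*(q(s)[0]+q(s)[2])/2+u*q(t)[2]-nn*.006; print(" arch top mid-thickness",top.round(4)," lower mid",(top-u*.12).round(4))
E
```

```text
scene 1156 997 n [0.536 0.674 0.508] yaw 51.5 lean 30.5 rms 0.0013
 c [0.5965 0.2242 0.0912] across [-0.0426 -0.0002  0.0452] up [-0.0574  0.0004  0.0592] zmin/max [0.0414 0.1424]
 arch top mid-thickness [0.5738 0.1978 0.1395]  lower mid [0.6112 0.2448 0.0356]
side 982 670 n [0.515 0.689 0.509] yaw 53.2 lean 30.6 rms 0.0014
 c [0.5905 0.2306 0.09  ] across [-0.05    0.0014  0.0412] up [-0.0595  0.0012  0.0619] zmin/max [0.0384 0.1436]
 arch top mid-thickness [0.5724 0.1991 0.1406]  lower mid [0.6084 0.2471 0.0367]
```

```bash
python3 -m inch '[0,0,-6,0,0,0.1,1, 0,0,-6,0,0,0.1,1, 0,-3,-3,0,0.1,0.1,1, 0,-5,0,0.1,0.1,0.1,1, 0,-5,0,0.1,0.1,0.1,1, 0,-5,0,0,0.1,0.1,1]'; python3 - <<'E'
from h import *
o=ctrl.get_obs();print(o)
E
```

```text
time_s: 1.65
ee_pos: [0.3385, -0.5353, 0.3741]
eef_rot: [-2.85, -0.345, -1.936]
force: [-2.0, -0.9, 0.9]
grip_width: 0.0937
{'time_s': 1.65, 'qpos': array([-1.03195835,  0.16314515,  1.36493647, -0.08327501,  1.17263516,
        0.86829224]), 'joint_vel': array([ 0.91229027,  0.30721999, -0.42837572, -0.99740032, -0.43148804,
        1.97959074]), 'tau': array([ -6.94057211, -53.62392068, -34.3786633 ,   3.08242366,
        -0.83665788,  -4.81123701]), 'ee_pos': array([ 0.33851821, -0.53533692,  0.37412079]), 'eef_rot': array([-2.8495078 , -0.34509234, -1.93641305]), 'force': array([-1.97719223, -0.89445739,  0.90899449]), 'moment': array([ 0.22334421,  0.142902  , -0.0478253 ]), 'grip_width': 0.09365470797087325}
```

```bash
cat > kin.py <<'E'
from h import *
def Ro(q,s4=1,s6=1,o6=np.pi):
    z=lambda a:R.from_euler('z',a);y=lambda a:R.from_euler('y',a)
    return z(q[0])*y(q[1]+q[2])*z(s4*q[3])*y(q[4])*z(s6*q[5]+o6)
def fk(q,L):
    a1,d1,L2,a3,L3,d6=L
    y=lambda a:R.from_euler('y',a)
    p=R.from_euler('z',q[0]).apply(np.array([a1,0,d1])+y(q[1]).apply([0,0,L2])+y(q[1]+q[2]).apply([a3,0,L3]))
    Rt=Ro(q); return p+Rt.apply([0,0,d6]),Rt
E
python3 - <<'E'
from kin import *
q=[-1.03195835,0.16314515,1.36493647,-0.08327501,1.17263516,0.86829224]
M=R.from_euler('xyz',[-2.8495078,-0.34509234,-1.93641305])
for s4 in(1,-1):
  for s6 in (1,-1):
    for o in (0,np.pi): print(s4,s6,o,(M.inv()*Ro(q,s4,s6,o)).magnitude())
E
python3 -m inch '[0,0,-1,0.1,0.1,0.1,1, 0,0,-1,0.1,0.1,0.1,1, 0,-6,0,0.1,0,0,1, 0,-6,0,0.15,0,0,1]'
python3 -c "
from h import *
o=ctrl.get_obs();print(list(o['qpos']),list(o['ee_pos']),list(o['eef_rot']))"
```

```text
1 1 0 3.1415926524729607
1 1 3.141592653589793 7.484027285822511e-09
1 -1 0 1.405008172472961
1 -1 3.141592653589793 1.7365844811168325
-1 1 0 3.077080637378381
-1 1 3.141592653589793 0.16655001824732207
-1 -1 0 1.4762136806034565
-1 -1 3.141592653589793 1.6771959027131478
time_s: 2.15
ee_pos: [0.4306, -0.5591, 0.458]
eef_rot: [-2.287, -0.439, -2.218]
force: [-0.1, -0.2, 0.6]
grip_width: 0.0938
[np.float64(-0.950632254591938), np.float64(0.09262217679457559), np.float64(1.4421447892646868), np.float64(-0.06574734493886522), np.float64(0.6741743099650552), np.float64(1.0959600895029933)] [np.float64(0.43063753771883967), np.float64(-0.5591237441872993), np.float64(0.4579736732214495)] [np.float64(-2.28703907127365), np.float64(-0.43878579693617503), np.float64(-2.2182464182279604)]
```

```bash
cat >> kin.py <<'E'
from scipy.optimize import least_squares
obs=[([-1.34060251,0.299867985,1.52098478,-1.66e-05,1.32069541,-0.0666],[0.16084321,-0.52595373,0.2054696]),
([-1.03195835,0.16314515,1.36493647,-0.08327501,1.17263516,0.86829224],[0.33851821,-0.53533692,0.37412079]),
([-0.950632254591938,0.09262217679457559,1.4421447892646868,-0.06574734493886522,0.6741743099650552,1.0959600895029933],[0.43063753771883967,-0.5591237441872993,0.4579736732214495])]
_s=least_squares(lambda L:np.r_[np.concatenate([fk(q,L)[0]-p for q,p in obs]),1e-4*(np.array(L)-[0,.3,.35,0,.35,.25])],[0,.3,.35,0,.35,.25])
LL=_s.x
lo=np.array([-3.03,-.79,.23,-1.04,0,-2.55]);hi=np.array([3.03,2.21,2.52,4.18,3.07,2.55])
def ik(p,Rm,q0):
    def f(q):
        a,b=fk(q,LL);return np.r_[a-p,.2*(Rm.inv()*b).as_rotvec()]
    best=None
    for k in range(6):
        g=np.clip(q0+ (0 if k==0 else np.random.default_rng(k).normal(0,.7,6)),lo+.01,hi-.01)
        s=least_squares(f,g,bounds=(lo,hi))
        if best is None or s.cost<best.cost-1e-9: best=s
        if k==0 and s.cost<1e-9: break
    return best.x,np.sqrt(2*best.cost)
E
cat >> fit.py <<'E'
YAW=np.radians(52.2); P0=np.array([.610,.246,.036])
n,Y,u=tileface(YAW,P0)
def tile(flip,lift=0,p=P0):   # world<-tile ; flip False: ribs out
    T=np.eye(4); x=n if flip else -n
    T[:3,0]=x;T[:3,2]=u;T[:3,1]=np.cross(u,x);T[:3,3]=p+lift*u
    return T
def grasp(sg,phi,depth):  # tile<-tool: TCP `depth` below arch top along tool axis
    zt=np.array([0,np.sin(phi),-np.cos(phi)]);xt=np.array([sg,0,0.])
    G=np.eye(4);G[:3,0]=xt;G[:3,2]=zt;G[:3,1]=np.cross(zt,xt)
    G[:3,3]=np.array([0,0,.075])+ -zt*(.045-depth)
    return G
E
python3 - <<'E'
from kin import *; from fit import *
print("L",LL.round(4),"res",abs(_s.fun).max()) if 0 else None
import kin; print("L",kin.LL.round(4),"res",abs(kin._s.fun[:9]).max())
for sg in(1,-1):
  for phi in np.radians([-40,-20,0,20,40]):
    G=grasp(sg,phi,.03);r=[]
    for fl,l in((0,0),(0,.12),(1,.12),(1,0)):
        T=tile(fl,l)@G; q,e=ik(T[:3,3],R.from_matrix(T[:3,:3]),np.array([.4,.6,1.2,0,.8,0]))
        r.append((q.round(2),round(e,4)))
    print(sg,np.degrees(phi).round()); [print("   ",*a) for a in r]
E
```

```text
L [-0.0074  0.4043  0.1471 -0.003   0.5284  0.2113] res 0.03561857868612622
1 -40.0
    [0.09 1.62 0.23 0.8  1.58 2.01] 0.0026
    [0.02 0.86 1.   0.78 1.63 1.96] 0.0
    [ 0.46 -0.43  2.36 -0.8   0.61  0.27] 0.0
    [ 0.51  0.33  1.82 -1.04  0.52  0.6 ] 0.006
1 -20.0
    [0.14 0.88 1.12 0.68 1.13 1.99] 0.0
    [0.07 0.34 1.53 0.65 1.27 2.01] 0.0
    [ 0.3  -0.38  2.25 -0.02  0.65 -0.5 ] 0.0
    [ 0.37  0.29  1.8  -0.12  0.44 -0.35] 0.0
1 0.0
    [0.24 0.48 1.56 0.48 0.73 2.17] 0.0
    [ 0.16 -0.08  1.95  0.44  0.93  2.19] 0.0
    [ 0.16 -0.08  1.95  0.44  0.93 -0.95] 0.0
    [ 0.24  0.48  1.56  0.48  0.73 -0.97] 0.0
1 20.0
    [0.34 0.28 1.81 0.09 0.42 2.55] 0.0146
    [ 0.28 -0.38  2.25  0.05  0.65  2.55] 0.0075
    [ 0.07  0.34  1.53  0.65  1.27 -1.14] 0.0
    [ 0.14  0.88  1.12  0.68  1.13 -1.16] 0.0
1 40.0
    [ 0.51  0.33  1.82 -1.04  0.52 -2.54] 0.006
    [ 0.5  -0.37  2.36 -1.04  0.62 -2.55] 0.0257
    [ 0.02  0.86  1.    0.78  1.63 -1.18] 0.0
    [ 0.09  1.62  0.23  0.8   1.58 -1.13] 0.0026
-1 -40.0
    [ 0.09  1.62  0.23  0.8   1.58 -1.13] 0.0026
    [ 0.02  0.86  1.    0.7
[... 158 characters left out ...]
3 -1.16] 0.0
    [ 0.07  0.34  1.53  0.65  1.27 -1.14] 0.0
    [ 0.28 -0.38  2.25  0.05  0.65  2.55] 0.0075
    [0.34 0.28 1.81 0.09 0.42 2.55] 0.0146
-1 0.0
    [ 0.24  0.48  1.56  0.48  0.73 -0.97] 0.0
    [ 0.16 -0.08  1.95  0.44  0.93 -0.95] 0.0
    [ 0.16 -0.08  1.95  0.44  0.93  2.19] 0.0
    [0.24 0.48 1.56 0.48 0.73 2.17] 0.0
-1 20.0
    [ 0.37  0.29  1.8  -0.12  0.44 -0.35] 0.0
    [ 0.3  -0.38  2.25 -0.02  0.65 -0.5 ] 0.0
    [0.07 0.34 1.53 0.65 1.27 2.01] 0.0
    [0.14 0.88 1.12 0.68 1.13 1.99] 0.0
-1 40.0
    [ 0.51  0.33  1.82 -1.04  0.52  0.6 ] 0.006
    [ 0.46 -0.43  2.36 -0.8   0.61  0.27] 0.0
    [0.02 0.86 1.   0.78 1.63 1.96] 0.0
    [0.09 1.62 0.23 0.8  1.58 2.01] 0.0026
```

```bash
sed -i 's/a1,d1,L2,a3,L3,d6=L/a1,d1,L2,a3,L3,d6,b=L/; s/np.array(\[a1,0,d1\])/np.array([a1,b,d1])/; s/\[0,.3,.35,0,.35,.25\]/[0,.3,.35,0,.35,.25,.037]/g' kin.py
python3 - <<'E'
import kin; from kin import *; from fit import *
print("L",kin.LL.round(4),"res",abs(kin._s.fun[:9]).max())
for sg,phi in((1,0),(1,-20),(-1,0),(-1,20)):
    G=grasp(sg,np.radians(phi),.03);print(sg,phi)
    for fl,l in((0,0),(0,.12),(1,.12),(1,0)):
        T=tile(fl,l)@G; q,e=ik(T[:3,3],R.from_matrix(T[:3,:3]),np.array([.4,.6,1.2,0,.8,0]))
        print("   ",q.round(2),round(e,4),T[:3,3].round(3))
E
```

```text
L [0.     0.2212 0.4242 0.0409 0.4475 0.2706 0.0366] res 1.748224104369811e-08
1 0
    [0.13 0.36 1.76 0.57 0.71 1.98] 0.0 [0.582 0.21  0.114]
    [0.04 0.14 1.78 0.5  0.93 2.03] 0.0 [0.546 0.163 0.218]
    [ 0.04  0.14  1.78  0.5   0.93 -1.11] 0.0 [0.546 0.163 0.218]
    [ 0.13  0.36  1.76  0.57  0.71 -1.16] 0.0 [0.582 0.21  0.114]
1 -20
    [0.02 0.53 1.56 0.7  1.13 1.83] 0.0 [0.587 0.208 0.113]
    [-0.06  0.32  1.58  0.64  1.32  1.88] 0.0 [0.55  0.16  0.217]
    [ 0.21  0.02  1.94  0.07  0.56 -0.65] 0.0 [0.542 0.167 0.217]
    [ 0.3   0.29  1.91 -0.03  0.33 -0.49] 0.0 [0.579 0.214 0.113]
-1 0
    [ 0.13  0.36  1.76  0.57  0.71 -1.16] 0.0 [0.582 0.21  0.114]
    [ 0.04  0.14  1.78  0.5   0.93 -1.11] 0.0 [0.546 0.163 0.218]
    [0.04 0.14 1.78 0.5  0.93 2.03] 0.0 [0.546 0.163 0.218]
    [0.13 0.36 1.76 0.57 0.71 1.98] 0.0 [0.582 0.21  0.114]
-1 20
    [ 0.3   0.29  1.91 -0.03  0.33 -0.49] 0.0 [0.579 0.214 0.113]
    [ 0.21  0.02  1.94  0.07  0.56 -0.65] 0.0 [0.542 0.167 0.217]
    [-0.06  0.32  1.58  0.64  1.32  1.88] 0.0 [0.55  0.16  0.217]
    [0.02 0.53 1.56 0.7  1.13 1.83] 0.0 [0.587 0.208 0.113]
```

```bash
cat > plan.py <<'E'
import sys
from kin import *; from fit import *
def rows(Tt,N,T0=None,dec=2,claw=1,show=True):
    T0=toolT(ctrl.get_obs()) if T0 is None else T0
    rel=R.from_matrix(T0[:3,:3].T@Tt[:3,:3]).as_rotvec()
    out=[];C=T0.copy()
    for k in range(1,N+1):
        D=T0.copy();D[:3,:3]=T0[:3,:3]@R.from_rotvec(rel*k/N).as_matrix();D[:3,3]=T0[:3,3]+(Tt[:3,3]-T0[:3,3])*k/N
        E=np.linalg.inv(C)@D
        r=np.r_[np.round(E[:3,3]*100,dec),np.round(R.from_matrix(E[:3,:3]).as_rotvec(),3)]
        out.append(r);S=np.eye(4);S[:3,:3]=R.from_rotvec(r[3:]).as_matrix();S[:3,3]=r[:3]/100;C=C@S
    if show: print(', '.join(','.join('%g'%v for v in r)+',%g'%claw for r in out))
    E=np.linalg.inv(C)@Tt;print("left mm",(E[:3,3]*1000).round(1),"rad",np.linalg.norm(R.from_matrix(E[:3,:3]).as_rotvec()).round(3),"total rad",np.linalg.norm(rel).round(2))
    return C
E
python3 - <<'E'
from plan import *
T=tile(0,.10)@grasp(1,0,.03)
print(T[:3,3]); rows(T,18,dec=1)
E
```

```text
[0.55177383 0.17093527 0.20054483]
-3.9,1.1,-1.6,-0.044,-0.05,0.023,1, -4,1.2,-1.4,-0.043,-0.05,0.024,1, -3.9,1.3,-1.1,-0.044,-0.049,0.023,1, -4,1.5,-0.8,-0.043,-0.05,0.024,1, -4,1.7,-0.6,-0.044,-0.05,0.023,1, -4,1.7,-0.3,-0.044,-0.05,0.024,1, -3.9,1.9,-0,-0.043,-0.049,0.023,1, -3.9,1.9,0.2,-0.044,-0.05,0.024,1, -3.9,2,0.5,-0.044,-0.05,0.023,1, -3.7,2.1,0.8,-0.043,-0.05,0.024,1, -3.7,2.1,1.1,-0.044,-0.049,0.023,1, -3.5,2.1,1.4,-0.044,-0.05,0.024,1, -3.4,2.2,1.6,-0.043,-0.05,0.023,1, -3.3,2.1,1.9,-0.044,-0.05,0.023,1, -3.1,2.2,2.1,-0.043,-0.05,0.024,1, -3,2.1,2.4,-0.044,-0.049,0.023,1, -2.8,2.1,2.6,-0.044,-0.05,0.024,1, -2.6,2,2.8,-0.043,-0.05,0.023,1
left mm [-0.2 -0.1  0.2] rad 0.001 total rad 1.26
```

```bash
python3 -m inch '[-3.9,1.1,-1.6,-0.044,-0.05,0.023,0.6, -4,1.2,-1.4,-0.043,-0.05,0.024,0.6, -3.9,1.3,-1.1,-0.044,-0.049,0.023,0.6, -4,1.5,-0.8,-0.043,-0.05,0.024,0.6, -4,1.7,-0.6,-0.044,-0.05,0.023,0.6, -4,1.7,-0.3,-0.044,-0.05,0.024,0.6, -3.9,1.9,0,-0.043,-0.049,0.023,0.6, -3.9,1.9,0.2,-0.044,-0.05,0.024,0.6, -3.9,2,0.5,-0.044,-0.05,0.023,0.6, -3.7,2.1,0.8,-0.043,-0.05,0.024,0.6, -3.7,2.1,1.1,-0.044,-0.049,0.023,0.6, -3.5,2.1,1.4,-0.044,-0.05,0.024,0.6, -3.4,2.2,1.6,-0.043,-0.05,0.023,0.6, -3.3,2.1,1.9,-0.044,-0.05,0.023,0.6, -3.1,2.2,2.1,-0.043,-0.05,0.024,0.6, -3,2.1,2.4,-0.044,-0.049,0.023,0.6, -2.8,2.1,2.6,-0.044,-0.05,0.024,0.6, -2.6,2,2.8,-0.043,-0.05,0.023,0.6, 0,0,0,0,0,0,0.6, 0,0,0,0,0,0,0.6]' 40
python3 - <<'E'
from plan import *
im,d,T=shot("wrist","w1",False)
o=ctrl.get_obs();print(o["qpos"].round(3))
Tt=tile(0,.10)@grasp(1,0,.03)
print("fk err mm",((fk(o["qpos"],LL)[0]-o["ee_pos"])*1000).round(1)); rows(Tt,1)
v=im.copy()
th=np.linspace(0,np.pi,20)
pts=np.r_[[[0.006*-1,-.045,0]],[[-.006,-.045,.075]],np.c_[-.006+0*th,-.045*np.cos(th),.075+.045*np.sin(th)],[[-.006,.045,0]]]
W=(tile(0)[:3,:3]@pts.T).T+P0
cv2.polylines(v,[proj("wrist",W,T).astype(int)],True,(255,255,0),1)
cv2.imwrite("pics/w1.png",v[...,::-1])
E
```

```text
time_s: 4.65
ee_pos: [0.5508, 0.1706, 0.2011]
eef_rot: [3.139, 0.523, -2.234]
force: [-0.1, -0.2, 0.4]
grip_width: 0.0566
[0.057 0.167 1.783 0.505 0.895 2.029]
fk err mm [ 0. -0. -0.]
-0.04,-0.04,0.12,0.001,0,-0.003,1
left mm [-0.  0.  0.] rad 0.0 total rad 0.0
```

View pics/w1.png

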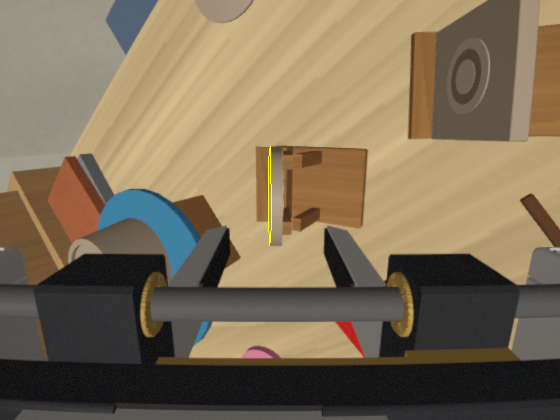

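```bash
python3 - <<'E'
from plan import *
z=np.load("w1.npz");W=cloud("wrist",z["d"],z["T"])
P=W[145:250,262:292].reshape(-1,3);P=P[~np.isnan(P).any(1)]
L=(np.linalg.inv(tile(0))@np.c_[P,np.ones(len(P))].T).T[:,:3]*1000
m=(L[:,2]>70)&(L[:,2]<130);Q=L[m]
print(len(Q),"x",np.percentile(Q[:,0],[2,10,50,90,98]).round(1),"y",np.percentile(Q[:,1],[1,50,99]).round(1),"z",np.percentile(Q[:,2],[1,50,99]).round(1))
for a,b in((-45,-25),(-25,0),(0,25),(25,45)):
    s=Q[(Q[:,1]>a)&(Q[:,1]<b)];print(a,b,len(s),np.percentile(s[:,0],[5,50,95]).round(1),np.percentile(s[:,2],[50,95]).round(1))
E
```

```text
1284 x [-5.8 -4.9 -0.   4.3  5.4] y [-37.2   9.6  44.3] z [ 72.5 115.  120.9]
-45 -25 120 [-5.4 -0.6  4.2] [108.1 112.7]
-25 0 355 [-5.2 -0.1  5. ] [118.6 120.6]
0 25 455 [-5.7  0.   4.9] [117.8 120.5]
25 45 354 [-4.9  0.1  5.1] [102.4 111.7]
```

```bash
python3 - <<'E'
from plan import *
z=np.load("w1.npz");W=cloud("wrist",z["d"],z["T"])
P=W[145:250,262:292].reshape(-1,3);P=P[~np.isnan(P).any(1)]
L=(np.linalg.inv(tile(0))@np.c_[P,np.ones(len(P))].T).T[:,:3]*1000
Q=L[(L[:,2]>85)&(L[:,2]<130)&(abs(L[:,0])<4.5)]
s=least_squares(lambda c:np.hypot(Q[:,1]-c[0],Q[:,2]-c[1])-45,[0,75],loss="soft_l1");print("arch centre y,z",s.x,np.std(s.fun))
E
python3 -m inch '[0,0,3,0,0,-0.003,0.6, 0,0,3,0,0,0,0.6, 0,0,2.5,0,0,0,0.6, 0,0,1.6,0,0,0,0.6, 0,0,0,0,0,0,0.6]' 40
```

```text
arch centre y,z [-0.26752448 75.06986343] 0.5753166723190958
time_s: 5.32
ee_pos: [0.5814, 0.211, 0.1129]
eef_rot: [3.139, 0.523, -2.231]
force: [-0.1, -1.0, 0.9]
grip_width: 0.0563
```

```bash
python3 - <<'E'
from plan import *
rows(tile(0)@grasp(1,0,.03),1)
E
python3 -m inch '[0,0,0,0,0,0,0, 0,0,0,0,0,0,0, 0,0,0,0,0,0,0, 0,0,0,0,0,0,0, 0,0,0,0,0,0,0, 0,0,0,0,0,0,0]' 40
```

```text
-0.07,-0.11,-0.08,0.003,-0,-0.001,1
left mm [0. 0. 0.] rad 0.001 total rad 0.0
time_s: 6.08
ee_pos: [0.5817, 0.2114, 0.1136]
eef_rot: [3.139, 0.525, -2.231]
force: [2.0, 3.3, 0.9]
grip_width: 0.0109
```

```bash
python3 -m inch '[0,0,-0.5,0,0,0,0, 0,0,-1,0,0,0,0, 0,0,-2,0,0,0,0, 0,0,-3,0,0,0,0, 0,0,-3,0,0,0,0, 0,0,-2.5,0,0,0,0, 0,0,-1,0,0,0,0, 0,0,0,0,0,0,0]'
python3 - <<'E'
from plan import *
im,d,T=shot("scene","s2",False)
cv2.imwrite("pics/s2.png",cv2.resize(im[110:310,180:420],(600,500),interpolation=3)[...,::-1])
rows(tile(0,.13)@grasp(1,0,.03),1)
print(ctrl.get_obs()["qpos"].round(3))
E
```

```text
time_s: 7.08
ee_pos: [0.5418, 0.1595, 0.2256]
eef_rot: [3.139, 0.524, -2.231]
force: [-0.0, 1.3, -2.3]
grip_width: 0.0108
-0.08,-0.1,-0.13,0.003,-0,-0.001,1
left mm [-0. -0.  0.] rad 0.001 total rad 0.0
[0.034 0.119 1.779 0.493 0.953 2.034]
```

View pics/s2.png

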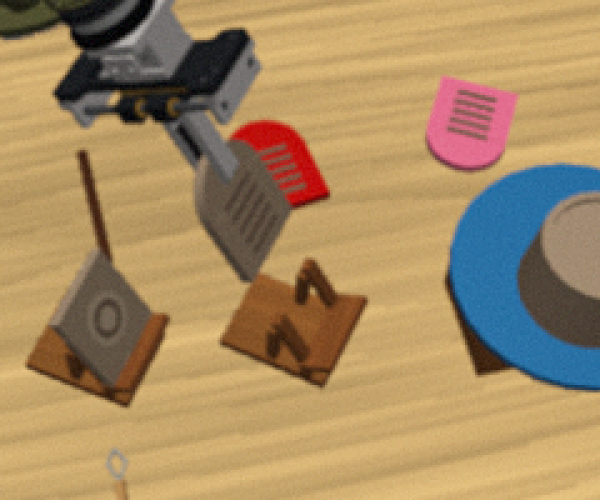

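```bash
python3 -m inch '[0,0,0,0,0,-0.185,0, 0,0,0,0,0,-0.185,0, 0,0,0,0,0,-0.185,0, 0,0,0,0,0,-0.185,0, 0,0,0,0,0,-0.185,0, 0,0,0,0,0,-0.185,0, 0,0,0,0,0,-0.185,0, 0,0,0,0,0,-0.185,0, 0,0,0,0,0,-0.185,0, 0,0,0,0,0,-0.185,0, 0,0,0,0,0,-0.185,0, 0,0,0,0,0,-0.185,0, 0,0,0,0,0,-0.185,0, 0,0,0,0,0,-0.185,0, 0,0,0,0,0,-0.185,0, 0,0,0,0,0,-0.185,0, 0,0,0,0,0,-0.182,0, 0,0,0,0,0,0,0, 0,0,0,0,0,0,0]'
python3 - <<'E'
from plan import *
rows(tile(1,.13)@grasp(1,0,.03),1)
# tile pose in view of scene & side, stand-frame coords: fit held tile face
for nm in("scene","side"):
    im,d,T=shot(nm,nm+"3",False);W=cloud(nm,d,T)
    L=(W-P0)@np.c_[n,Y,u]*1000
    sat=im.astype(int).max(2)-im.astype(int).min(2)
    m=(abs(L[...,0]-6)<12)&(abs(L[...,1])<60)&(L[...,2]>110)&(L[...,2]<215)&(sat<50)
    Q=L[m];A=np.c_[np.ones(len(Q)),Q[:,1:]-[0,170]]
    for _ in range(4):
        c=np.linalg.lstsq(A,Q[:,0],rcond=None)[0];k=abs(A@c-Q[:,0])<2.5;A,Q=A[k],Q[k]
    print(nm,len(Q),"face x at z170, dx/dy, dx/dz",c.round(3),"y",np.percentile(Q[:,1],[1,99]).round(1),"zmin",np.percentile(Q[:,2],[1,2,5]).round(1))
    # bottom edge angle
    ys=np.arange(-36,37,8);b=[(y,Q[abs(Q[:,1]-y)<4][:,2].min()) for y in ys if (abs(Q[:,1]-y)<4).sum()>5];print(np.round(b,1).tolist())
    if nm=="scene":cv2.imwrite("pics/s3.png",cv2.resize(im[110:310,180:420],(600,500),interpolation=3)[...,::-1])
E
```

```text
time_s: 9.5
ee_pos: [0.5418, 0.1598, 0.2251]
eef_rot: [-3.136, -0.523, 0.906]
force: [-0.1, 0.1, -2.2]
grip_width: 0.0107
0.06,0.11,-0.12,-0.003,0,-0.004,1
left mm [ 0. -0. -0.] rad 0.001 total rad 0.01
scene 801 face x at z170, dx/dy, dx/dz [ 4.653e+00  1.200e-02 -1.000e-03] y [-42.2  45.8] zmin [131.9 132.9 136.1]
[[-36.0, 129.9], [-28.0, 132.9], [-20.0, 130.2], [-12.0, 131.1], [-4.0, 133.4], [4.0, 131.9], [12.0, 133.5], [20.0, 131.5], [28.0, 132.1], [36.0, 130.9]]
side 445 face x at z170, dx/dy, dx/dz [ 5.337e+00 -1.100e-02  1.000e-03] y [-41.   48.7] zmin [131.6 132.5 134.8]
[[-36.0, 131.7], [-28.0, 131.2], [-20.0, 134.1], [-12.0, 132.5], [-4.0, 131.9], [4.0, 129.7], [12.0, 131.4], [20.0, 133.0], [28.0, 134.9], [36.0, 132.7]]
```

View pics/s3.png

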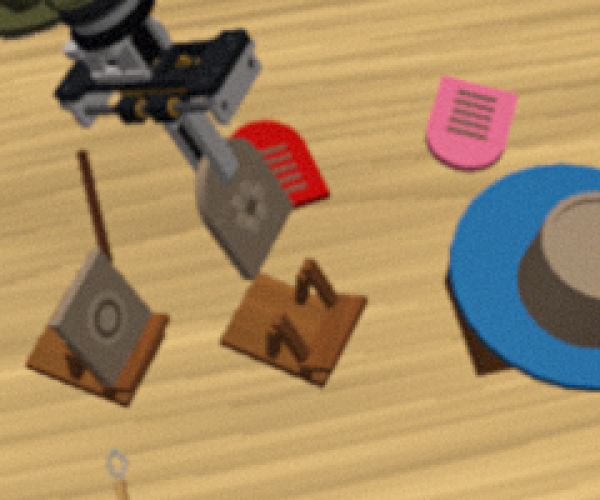

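```bash
python3 -m inch '[0.25,0.17,1,0,0,-0.004,0, 0,0,2.5,0,0,0,0, 0,0,3,0,0,0,0, 0,0,2.5,0,0,0,0, 0,0,1.5,0,0,0,0, 0,0,1,0,0,0,0, 0,0,0.6,0,0,0,0, 0,0,0.2,0,0,0,0, 0,0,0,0,0,0,0, 0,0,0,0,0,0,0]'
python3 - <<'E'
from plan import *
rows(tile(1)@grasp(1,0,.03),1);o=ctrl.get_obs();print((o["force"]@np.c_[n,Y,u]).round(1))
E
```

```text
time_s: 10.85
ee_pos: [0.5821, 0.209, 0.121]
eef_rot: [3.141, -0.524, 0.916]
force: [0.1, 0.2, -2.9]
grip_width: 0.0107
-0.24,-0.07,0.68,-0.002,-0.001,0.004,1
left mm [ 0.  0. -0.] rad 0.0 total rad 0.0
[-1.2  0.  -2.6]
```

```bash
python3 -m inch '[0,0,0.3,0,0,0.004,0, 0,0,0.2,0,0,0,0, 0,0,0,0,0,0,0]'
python3 -c "
from plan import *
o=ctrl.get_obs();print((o['force']@np.c_[n,Y,u]).round(1));rows(tile(1)@grasp(1,0,.03),1)"
python3 -m inch '[-0.1,0,0.1,0,0,0,0, 0,0,0,0,0,0,0]'
python3 -c "
from plan import *
o=ctrl.get_obs();print((o['force']@np.c_[n,Y,u]).round(1));rows(tile(1)@grasp(1,0,.03),1)"
```

```text
time_s: 11.22
ee_pos: [0.5835, 0.2111, 0.116]
eef_rot: [-3.139, -0.524, 0.911]
force: [-0.7, -1.2, -2.8]
grip_width: 0.0107
[-2.6 -0.2 -1.8]
-0.21,-0.04,0.12,-0.003,-0,-0,1
left mm [ 0. -0. -0.] rad 0.0 total rad 0.0
time_s: 11.48
ee_pos: [0.5832, 0.2107, 0.1147]
eef_rot: [-3.139, -0.524, 0.911]
force: [0.2, -0.2, -2.8]
grip_width: 0.0109
[-1.5 -0.3 -2.4]
-0.1,-0.05,0.03,-0.002,-0,-0,1
left mm [-0.  0.  0.] rad 0.001 total rad 0.0
```

Still free; ease towards the uprights and down to contact.

```bash
python3 -m inch '[-0.05,0,0.05,0,0,0,0, 0,0,0,0,0,0,0]'
python3 -c "
from plan import *
o=ctrl.get_obs();print((o['force']@np.c_[n,Y,u]).round(1));rows(tile(1)@grasp(1,0,.03),1)"
python3 -m inch '[-0.05,0,0.05,0,0,0,0, 0,0,0,0,0,0,0]'
python3 -c "
from plan import *
o=ctrl.get_obs();print((o['force']@np.c_[n,Y,u]).round(1));rows(tile(1)@grasp(1,0,.03),1)"
```

```text
time_s: 11.72
ee_pos: [0.5833, 0.2106, 0.1143]
eef_rot: [-3.139, -0.524, 0.911]
force: [-0.2, -0.1, -1.3]
grip_width: 0.0108
[-0.8  0.1 -1. ]
-0.07,-0.05,-0,-0.002,-0,-0,1
left mm [-0. -0. -0.] rad 0.0 total rad 0.0
time_s: 11.98
ee_pos: [0.5832, 0.2106, 0.1142]
eef_rot: [-3.14, -0.525, 0.911]
force: [-4.5, -0.0, 5.9]
grip_width: 0.0105
[0.5 3.5 6.5]
-0.07,-0.05,-0.01,-0.002,-0.001,0,1
left mm [ 0. -0. -0.] rad 0.0 total rad 0.0
```

```bash
python3 -m inch '[-0.06,0,0,0,0,0,0, 0,0,0,0,0,0,0]'
python3 -c "
from plan import *
o=ctrl.get_obs();print((o['force']@np.c_[n,Y,u]).round(1));rows(tile(1)@grasp(1,0,.03),1)"
python3 -m inch '[-0.06,0,0,0,0,0,0, 0,0,0,0,0,0,0]'
python3 - <<'E'
from plan import *
o=ctrl.get_obs();print((o['force']@np.c_[n,Y,u]).round(1));rows(tile(1)@grasp(1,0,.03),1)
for nm in("scene","side"):
    im,d,T=shot(nm,nm+"4",False);W=cloud(nm,d,T)
    L=(W-P0)@np.c_[n,Y,u]*1000
    sat=im.astype(int).max(2)-im.astype(int).min(2)
    m=(abs(L[...,0]-6)<12)&(abs(L[...,1])<60)&(L[...,2]>10)&(L[...,2]<85)&(sat<50)
    Q=L[m];A=np.c_[np.ones(len(Q)),Q[:,1:]-[0,40]]
    for _ in range(4):
        c=np.linalg.lstsq(A,Q[:,0],rcond=None)[0];k=abs(A@c-Q[:,0])<2.5;A,Q=A[k],Q[k]
    print(nm,len(Q),c.round(3),"y",np.percentile(Q[:,1],[1,99]).round(1))
E
```

```text
time_s: 12.22
ee_pos: [0.5831, 0.2105, 0.1141]
eef_rot: [-3.14, -0.525, 0.911]
force: [-2.9, 0.9, 5.5]
grip_width: 0.0103
[1.8 2.9 5.3]
-0.04,-0.05,-0.01,-0.002,-0.002,0,1
left mm [-0. -0. -0.] rad 0.0 total rad 0.0
time_s: 12.48
ee_pos: [0.5831, 0.2103, 0.114]
eef_rot: [-3.14, -0.526, 0.911]
force: [-0.8, 4.6, 5.2]
grip_width: 0.0108
[5.3 3.4 2.9]
-0.03,-0.06,-0.01,-0.002,-0.003,0,1
left mm [ 0. -0.  0.] rad 0.001 total rad 0.0
scene 600 [ 5.808e+00  1.000e-02 -5.000e-03] y [-44.   43.8]
side 340 [ 6.527e+00 -1.500e-02 -5.000e-03] y [-43.  48.]
```

```bash
python3 -m inch '[0,0,0,0,0,0,0.16, 0,0,0,0,0,0,0.2, 0,0,0,0,0,0,0.3, 0,0,0,0,0,0,0.45, 0,0,0,0,0,0,0.5, 0,0,0,0,0,0,0.5, 0,0,-0.5,0,0,0,0.5, 0,0,-1.5,0,0,0,0.5, 0,0,-3,0,0,0,0.5, 0,0,-4,0,0,0,0.5, 0,0,-4,0,0,0,0.5, 0,0,-2,0,0,0,0.5, 0,0,0,0,0,0,0.5]'
python3 - <<'E'
from plan import *
for nm in("scene","side"):
    im,d,T=shot(nm,nm+"5",False);W=cloud(nm,d,T)
    L=(W-P0)@np.c_[n,Y,u]*1000
    sat=im.astype(int).max(2)-im.astype(int).min(2)
    m=(abs(L[...,0]-6)<12)&(abs(L[...,1])<60)&(L[...,2]>10)&(L[...,2]<130)&(sat<50)
    Q=L[m];A=np.c_[np.ones(len(Q)),Q[:,1:]-[0,60]]
    for _ in range(4):
        c=np.linalg.lstsq(A,Q[:,0],rcond=None)[0];k=abs(A@c-Q[:,0])<2.5;A,Q=A[k],Q[k]
    t=Q[(Q[:,2]>95)];
    print(nm,len(Q),c.round(3),"y",np.percentile(Q[:,1],[1,99]).round(1),"z",np.percentile(Q[:,2],[1,99,100]).round(1))
    if nm=="scene":cv2.imwrite("pics/s5.png",cv2.resize(im[150:290,180:360],(720,560),interpolation=3)[...,::-1])
    else:cv2.imwrite("pics/d5.png",cv2.resize(im[110:290,180:400],(733,600),interpolation=3)[...,::-1])
E
```

```text
time_s: 14.2
ee_pos: [0.5369, 0.1495, 0.2448]
eef_rot: [3.141, -0.526, 0.912]
force: [-0.0, 1.3, 0.5]
grip_width: 0.0469
scene 822 [ 5.548  0.02  -0.019] y [-43.3  43.4] z [ 11.2 120.4 123.4]
side 453 [ 5.959 -0.017 -0.023] y [-41.9  47.8] z [ 11.3 119.8 122.2]
```

View pics/s5.png

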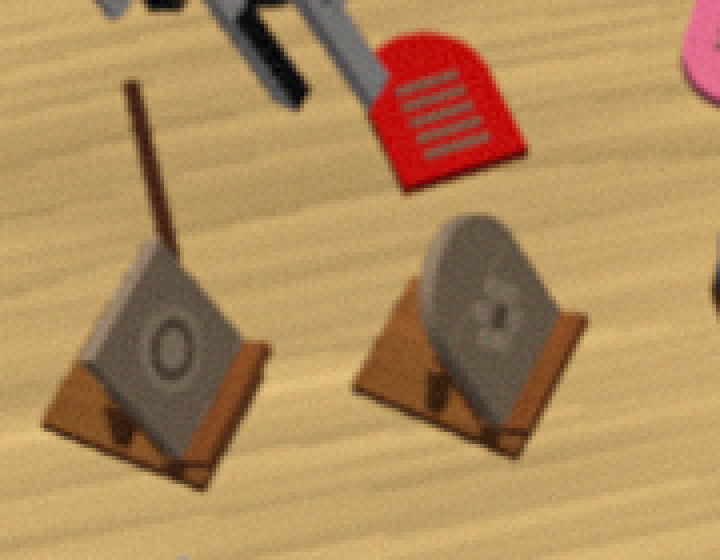

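View pics/d5.png

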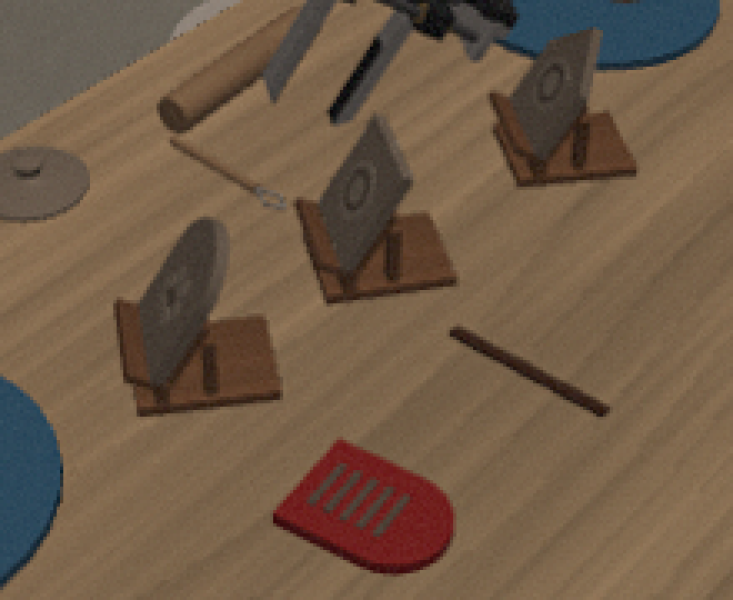

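```bash
python3 - <<'E'
from plan import *
for nm in("scene0","side0","scene5","side5"):
    z=np.load(nm+".npz");im=z["im"];W=cloud(nm[:-1],z["d"],z["T"])
    L=(W-P0)@np.c_[n,Y,u]*1000
    sat=im.astype(int).max(2)-im.astype(int).min(2)
    m=(abs(L[...,0]-6)<12)&(abs(L[...,1])<60)&(L[...,2]>10)&(L[...,2]<130)&(sat<50)
    Q=L[m];A=np.c_[np.ones(len(Q)),Q[:,1:]-[0,60]]
    for _ in range(5):
        c=np.linalg.lstsq(A,Q[:,0],rcond=None)[0];k=abs(A@c-Q[:,0])<2.5;A,Q=A[k],Q[k]
    T=Q[Q[:,2]>90];s=least_squares(lambda c:np.percentile(T[np.abs(np.degrees(np.arctan2(T[:,1]-c[0],T[:,2]-75)))<70][:,1:],50,axis=0)*0,[0.])
    # arch boundary: max radius by angle sector about (0,75)
    a=np.degrees(np.arctan2(T[:,1],T[:,2]-75));r=np.hypot(T[:,1],T[:,2]-75)
    print(nm,len(Q),c.round(3),"y",np.percentile(Q[:,1],[1,99]).round(1),"R(-40,0,40deg)",[np.percentile(r[abs(a-k)<12],98).round(1) for k in(-40,0,40)])
E
```

```text
scene0 828 [ 5.548  0.018 -0.013] y [-44.4  42.9] R(-40,0,40deg) [np.float64(48.0), np.float64(47.3), np.float64(43.7)]
side0 471 [ 6.    -0.026 -0.02 ] y [-44.1  47.3] R(-40,0,40deg) [np.float64(46.0), np.float64(47.6), np.float64(49.9)]
scene5 821 [ 5.555  0.02  -0.019] y [-43.3  43.4] R(-40,0,40deg) [np.float64(47.4), np.float64(48.3), np.float64(45.5)]
side5 451 [ 5.978 -0.016 -0.022] y [-41.9  47.8] R(-40,0,40deg) [np.float64(43.2), np.float64(47.2), np.float64(49.9)]
```

```bash
python3 -c "
from station import ctrl
print(ctrl.hand_in())"
```

```text
the job is handed in; nothing more can be done
None
```

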